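Set the bench supply and lock its knob under the snap-fit guard

TASK

A board is going on an overnight test: turn the selector knob of the blue bench supply until its white pointer clicks in at the orange mark, then put the clear guard with the yellow grip bar over the knob, lengthwise on the black dial plate, and press it down until both spring catches snap in and its rim sits flat on the plate. Finish while still holding the guard there and pushing it down firmly, with the knob still at the orange mark; leave everything else on the bench where it is.

Things in the scene. Friction and masses are not known exactly. Their poses are not given: they have to be found in the camera images.
- supply: bench power supply, blue steel case fixed to the bench: 170 (x) x 270 (y) x 70 high, plus heat-sink fins 22 deep at the back (+x); origin under its centre on the bench, z up; front (-x) with vents. On its grey top panel, 70 up, are the black dial plate with the knob at y = +60, and at y = -45 to -123 a display, rocker switch, fuse cap and two binding posts up to 31 above the panel
- dial_plate: black plate under the knob, 134 (x) x 110 (y), fixed on the supply; origin at the centre of its top face, on the knob's axis, 74 above the bench, axes as the supply's. At x = +51 and -51 stands a spring catch with a steel roller head, 14 high, that yields inwards and springs back; at y = +40 and -40 a tapered guide rib, 9 high, that centres the guard's long walls from up to 4 off
- selector (a joint): angle of the selector knob, rad; grows as the knob turns clockwise seen from above. Six click positions 30 degrees apart: 0, 0.524, 1.047, 1.571, 2.094, 2.618; the orange mark is the one at 2.094. A sprung detent pulls the knob into the nearest one; about 0.11 N m turns it past a click. It starts at one of the three before the mark
- knob_grip (a point): point on the knob's axis at the height to grip, 37 above the dial plate; x along the pointer, z up. The grey grip bar runs from x = -18 to +23, is 13 thick and stands 10 to 47 above the plate, on a round skirt of 42 diameter; a white line marks the pointer end (+x). At joint value q the pointer stands 75 degrees minus q counter-clockwise from the supply's x axis
- dial_mark (a point): the orange dot (11 across) on the dial plate, 35 from the knob's axis, 45 degrees clockwise from the supply's x axis: the pointer must point at it. The other five positions have small white dots
- guard: clear plastic hood with yellow rim, open below, loose, standing on its rim: 120 (x) x 96 (y) x 55 high, walls 3, about 130 g; origin at the centre of the rim plane, z up. Its x goes along the dial plate's x, either way round. It first stops on the catches, rim 11 to 13 above the plate; a push of 7 to 13 N takes it past, the force drops, and the rim lands on the plate, origin on origin
- guard_grip (a point): point on the guard's grip bar, 77 above the rim plane, on the guard's axis; x along the bar, z up. The yellow bar on top of the hood is 56 (x) x 14 thick (y) and stands from 55 to 83 above the rim plane
- drawer: small-parts drawer with components, 135 x 60 x 42, loose, leave alone; origin under its centre
- meter: yellow hand multimeter lying flat, 140 x 72 x 41, loose, leave alone; origin under its centre
- solder_reel: reel of solder standing flat, 62 diameter, 42 high, loose, leave alone; origin under its centre
- screwdriver: red screwdriver, 180 long (x), 26 thick, loose, leave alone; origin under its centre
- project_box: closed black and grey project box, 100 x 60 x 30, loose, leave alone; origin under its centre
- flux_jar: flux jar with red cap, 48 diameter, 50 high, loose, leave alone; origin under its centre

How it is judged:
By the outcome, as a careful person would: the job done as asked, in the order asked, and still so for the second after the job is handed in, while the arm keeps its last pose, push and grip.
It also fails if it takes over 58 s, if anything falls off the work surface, if the arm or the gripper's body presses on something with over 40 N, if the wrist force passes 120 N, or if a joint passes its speed limit or range.

ROBOT

A 6-joint arm with a two-finger parallel gripper is mounted at the origin on the work surface. World frame = base frame: x ahead of the robot, y to its left, z up, the work surface at z = 0. Lengths are in m, angles in rad, forces in N, time in s.
With the tool pointing down it reaches from about 0.375 to 0.9 m from the base axis. Payload 3.1 kg.
Tool frame: the origin (TCP) lies on the centre line of the jaws, within the pads' length; the fingertips stand 14 mm ahead of it and the grasp point (between the pads) lies 5 mm behind it; z points along the fingers, y is the line along which they close (so a half turn about z gives the same grasp; the last joint's range is limited). The gripper opens to 85 mm and grips with 20 to 120 N. Pads are 22 mm wide; open, the fingers measure 114 mm over their backs; the gripper's body (76 mm by 85 mm) begins 54 mm behind the grasp point. The pads swing forward as they close: fully open they stand 13 mm farther back than shut.
Start: joints at [-1.341, 0.527, 1.433, -0, 1.181, -0.178], TCP at [0.248, -0.573, 0.245] pointing down, gripper open.
Joint ranges: [-3.08, 3.08], [-0.75, 2.2], [0.22, 2.44], [-1.43, 4.57], [0, 2.65], [-2.85, 2.85]. Speed limits (rad/s): [2.79, 2.79, 3.14, 3.14, 3.14, 3.14].

INTERFACE

Orientations are given as a rotation vector (axis times angle).
In Python, from rig import sensors, viewer, workorder gives the robot as it stands.
- The arm moves only by the tool send_rows, never from a script. Its argument "rows" is a list of rows, each a list of 7 numbers: the shift along the tool's x, y, z as a fraction of full scale, then the turn, a rotation vector about the tool's x, y, z as a fraction of full scale, then the opening in per cent of the stroke, from 0 (shut) to 100 (fully open). In form: [[tx, ty, tz, ax, ay, az, hand], ...]. A call has 1 to 12 rows; each row shifts and turns the commanded pose from where the row before left it, along the tool's axes as they then stand; what a row does not reach is not made up. Full scale, the value 1, is 0.4 m for a shift and pi rad for a turn. A row lasts 1/12 s, in which the tool goes at most 41.7 mm and 7.16 degrees, less where a joint would pass 70% of its speed; a pose out of reach is approached as far as the arm can. A call with a number of a shift or a turn outside -1 to 1 is refused whole. A call with a gripper value outside its range is refused whole. The fingers move at their own pace and stop on an object; "grip_force" is the grip in N (left out, the last holds). Time passes only in rows, so rows that do not move let the fingers close. It gives the time, the measured TCP pose, the force, the opening and the grip force at its end, in the units of the state.
- sensors.get_obs(): the state, without advancing time (a new reading comes with each control period).
- viewer.grab_frame(name): name is "side" or "top" or "wrist"; returns the picture (480x640x3 uint8, blue, green, red); there is no depth.
- viewer.camera_info(name): a dict with "fx", "fy", "cx", "cy" (pixels), "R" (3x3) and "t" (3): a world point X has camera coordinates R X + t. Camera axes: x right, y down, z forward; pixel columns grow to the right and rows downward; lengths in m; the calibration is good to about 2 mm. A picture is of the moment at which its call begins: read the wrist's pose just before it. camera_info takes no time and is no camera call; for the wrist camera it gives the pose at the moment of the call.
- workorder.finish_job(): hands the job in; it is judged then, once.
The state is a dict: "t": time; "qpos": joint angles; "joint_vel": joint speeds; "effort": joint torques, N m; "eef_pos": TCP position; "tool_rot": TCP orientation; "contact_force": force on the tool from outside, world axes, zero at the start; "torque": the same for the moment, N m; "finger_gap": finger opening in m; "finger_force": force on a finger pad.
Only numpy, scipy, OpenCV 4.12 (cv2) and the standard library are available. Lean on these libraries where they do the work, as an engineer would, in place of code of your own. Each camera call takes 0.05 s, during which the arm holds its last target. There are 200 camera calls.

## Working session

There is one attempt and no reset: what is moved stays moved. The work goes in short steps, Python scripts to look and compute and a tool call to move; the robot and the scene stay as the last step left them, time stands still between calls to the robot, and variables do not carry over. Pictures are saved under pics/ and viewed, at most 10 in all, crops included, and the job is handed in when it is done.

Besides the shell and the picture viewer there is one more tool, called after "Call:" as name([rows], argument=value, ...), one row to a line, values as JSON. send_rows: Moves the arm, as the interface text tells. Shift numbers are shares of 0.4 m and turn numbers shares of pi rad, none past 1 either way. Its arguments: {"type":"object","properties":{"rows":{"type":"array","items":{"type":"array","items":{"type":"number"}}},"grip_force":{"type":"number"}},"required":["rows"]}

```bash
mkdir -p pics; ls; python3 - <<'E'
from rig import sensors, viewer
import cv2
o=sensors.get_obs()
for k in o: print(k,o[k])
for n in ("top","side"):
    c=viewer.camera_info(n); print(n,c)
    cv2.imwrite(f"pics/{n}0.png",viewer.grab_frame(n))
E
```

```text
pics
t 0.0
qpos [-1.34049051e+00  5.28451564e-01  1.43395475e+00 -6.81673522e-05
  1.18137411e+00 -1.78503188e-01]
joint_vel [-0.00113542 -0.00103867  0.00173643 -0.00133637 -0.00018953  0.00169291]
effort [ 1.48881241e-03 -4.42339182e+01 -1.78023863e+01 -9.42168481e-05
  8.39155196e-03 -7.55531147e-06]
eef_pos [ 0.24829199 -0.57279119  0.24432587]
tool_rot [-3.07404290e+00 -6.37289623e-01  1.87852789e-04]
contact_force [-0.45519367 -0.27531079 -0.83101857]
torque [ 0.04651618 -0.0158401   0.00796501]
finger_force 0.0
finger_gap 0.08557533712292095
top {'fx': 445.06476033124943, 'fy': 445.06476033124943, 'cx': 321.2154940144716, 'cy': 232.47457010650507, 'R': array([[-0.01869212, -0.99973355,  0.01354396],
       [-0.99828135,  0.01790902, -0.05579975],
       [ 0.05554232, -0.0145637 , -0.99835011]]), 't': array([-0.04652929,  0.58756644,  1.02236686])}
side {'fx': 525.6922113047923, 'fy': 525.6922113047923, 'cx': 320.8124375353075, 'cy': 236.46210577667864, 'R': array([[ 0.99217281, -0.12312653, -0.0208082 ],
       [-0.10431927, -0.72569081, -0.68006642],
       [ 0.0686339 ,  0.67691411, -0.73285516]]), 't': array([-0.59138065,  0.10406016,  1.32921466])}
```

View pics/top0.png

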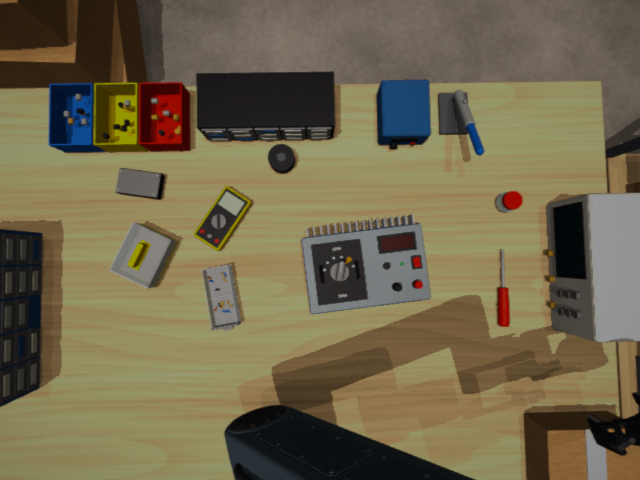

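View pics/side0.png

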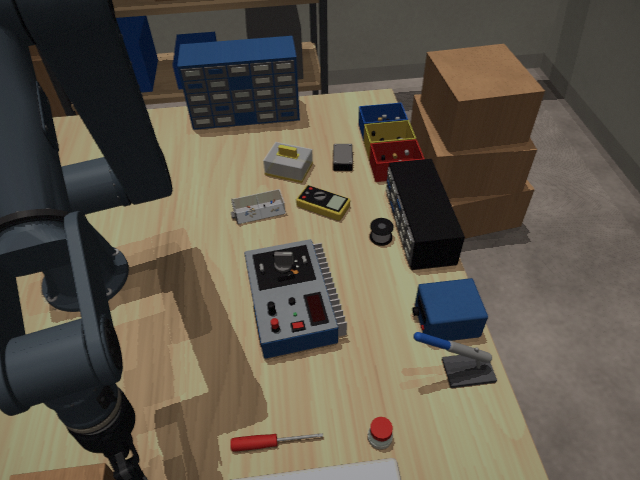

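The top view shows the knob at about (340,268), the dial plate at (313..365, 240..305), the orange mark near (349,260), and the guard with its grip bar at about (139,256). The guard corners are near (143,223), (180,237), (152,287) and (110,267). The side view confirms the same layout.

```bash
cat > h.py <<'E'
import numpy as np, cv2
from scipy.spatial.transform import Rotation as Ro
from rig import sensors, viewer
def p2w(c,px,z):
    R,t=np.array(c["R"]),np.array(c["t"])
    C=-R.T@t
    d=R.T@np.array([(px[0]-c["cx"])/c["fx"],(px[1]-c["cy"])/c["fy"],1])
    return C+d*(z-C[2])/d[2]
def w2p(c,X):
    q=np.array(c["R"])@X+c["t"]; return np.array([c["fx"]*q[0]/q[2]+c["cx"],c["fy"]*q[1]/q[2]+c["cy"]])
def toolerr(target,rv=None):
    "shift in tool axes, as fraction of 0.4 m; tool rotation yaw info"
    o=sensors.get_obs(); R=Ro.from_rotvec(o["tool_rot"])
    return R.inv().apply(np.array(target)-o["eef_pos"])/0.4
def yaws():
    R=Ro.from_rotvec(sensors.get_obs()["tool_rot"]).as_matrix()
    return [np.degrees(np.arctan2(R[1,i],R[0,i])) for i in (0,1)], R[:,2]
E
python3 - <<'E'
from h import *
c=viewer.camera_info("top")
P=lambda u,v,z:p2w(c,(u,v),z).round(4)
print("panel",[P(*p,.07)[:2] for p in((303,238),(421,223),(430,298),(310,314))])
print("plate corners",[P(*p,.074)[:2] for p in((313,246),(361,239),(368,297),(319,305))])
print("knob",P(340,269,.12),"mark",P(349,260,.074))
print("bar",P(147,242,.083),P(131,269,.083))
im=cv2.imread("pics/top0.png")
a=im[205:325,95:435]
a=cv2.resize(a,(800,282),interpolation=cv2.INTER_CUBIC)
b=cv2.resize(im[210:300,100:190],(300,300),interpolation=cv2.INTER_CUBIC)
k=cv2.resize(im[230:310,300:380],(300,300),interpolation=cv2.INTER_CUBIC)
cv2.imwrite("pics/crop.png",np.hstack([b,k]))
c2=viewer.camera_info("side")
print("wrist",viewer.camera_info("wrist"),yaws())
E
```

```text
panel [array([ 0.5721, -0.016 ]), array([ 0.6008, -0.2788]), array([ 0.4347, -0.2935]), array([ 0.4052, -0.0286])]
plate corners [array([ 0.5539, -0.0378]), array([ 0.5674, -0.144 ]), array([ 0.44  , -0.1563]), array([ 0.4248, -0.0486])]
knob [ 0.5036 -0.0937  0.12  ] mark [ 0.5217 -0.1164  0.074 ]
bar [0.569  0.3223 0.083 ] [0.5112 0.3566 0.083 ]
wrist {'fx': 342.4205079835176, 'fy': 342.4205079835176, 'cx': 320.91914249257707, 'cy': 238.8851604308853, 'R': array([[ 0.39788549, -0.91743057, -0.00287982],
       [-0.87184979, -0.37909075,  0.31010989],
       [-0.285596  , -0.12087745, -0.95069636]]), 't': array([-0.62303096, -0.04052898,  0.38055293])} ([np.float64(23.420198521547462), np.float64(-66.5797597434128)], array([-4.50734088e-04,  1.96505736e-03, -9.99997968e-01]))
```

View pics/crop.png

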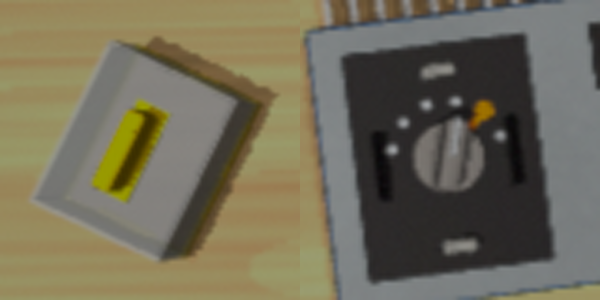

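The knob is at about (0.497,-0.097), with the supply yawed about 6°. The pointer looks to be on the last white dot before the orange one (q≈1.57). I'll go above it and take a close look.

Call:
send_rows([
  [0,0,0,0,0,0.0356,100],
  [0,0,0,0,0,0.0356,100],
  [0,0,0,0,0,0.0356,100],
  [0,0,0,0,0,0.0356,100],
  [0,0,0,0,0,0.0356,100],
  [0.0312,-0.0907,0,0,0,0,100],
  [0.0312,-0.0907,0,0,0,0,100],
  [0.0312,-0.0907,0,0,0,0,100],
  [0.0312,-0.0907,0,0,0,0,100],
  [0.0312,-0.0907,0,0,0,0,100],
  [0.0312,-0.0907,0,0,0,0,100],
  [0.0312,-0.0907,0,0,0,0,100],
])

```text
t: 1.1
eef_pos: [0.3732, -0.3335, 0.245]
tool_rot: [-3.132, 0.237, 0.001]
contact_force: [0.6, -0.2, 0.2]
finger_gap: 0.0852
finger_force: 0.0
```

Call:
send_rows([
  [0.0312,-0.0907,0,0,0,0,100],
  [0.0312,-0.0907,0,0,0,0,100],
  [0.0312,-0.0907,0,0,0,0,100],
  [0.0312,-0.0907,0,0,0,0,100],
  [0.0312,-0.0907,0,0,0,0,100],
  [0.0312,-0.0907,0,0,0,0,100],
  [0.0312,-0.0907,0,0,0,0,100],
  [0,0,0,0,0,0,100],
  [0,0,0,0,0,0,100],
  [0,0,0,0,0,0,100],
])

```text
t: 1.93
eef_pos: [0.497, -0.0974, 0.245]
tool_rot: [3.133, -0.234, -0.001]
contact_force: [-0.4, -0.7, -0.7]
finger_gap: 0.0852
finger_force: 0.0
```

```bash
python3 - <<'E'
from h import *
c=viewer.camera_info("wrist"); im=viewer.grab_frame("wrist")
cv2.imwrite("pics/w1.png",im); np.save("w1.npy",c,allow_pickle=True)
o=sensors.get_obs(); print(o["t"],o["eef_pos"],yaws(),o["qpos"],o["contact_force"])
print(w2p(c,np.array([.4965,-.0967,.074])),w2p(c,np.array([.4965,-.0967,.121])))
E
```

```text
1.9833 [ 0.4968205  -0.0980743   0.24505777] ([np.float64(-8.647280814653191), np.float64(-98.64726924210112)], array([-8.50784638e-04, -1.18775653e-04, -9.99999631e-01])) [-4.15624381e-01  3.69367974e-01  1.72545815e+00 -5.22039366e-04
  1.04749699e+00  1.30635642e+00] [ 0.28626991 -0.27072406 -0.24103581]
[320.93619004 219.86159173] [320.91796538 235.621751  ]
```

View pics/w1.png

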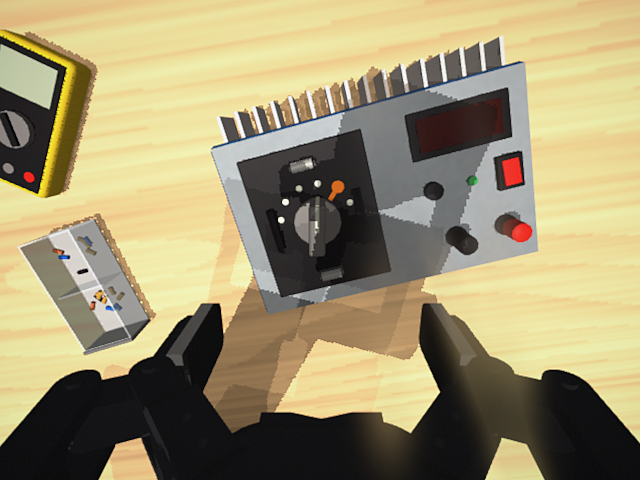

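The wrist view shows the plate corners at (237,163), (362,130), (392,270) and (281,297). The orange dot is at (337,186), and the pointer's white line at (317,205) is aimed at the white dot at (318,184), one before the orange.

```bash
python3 - <<'E'
from h import *
c=np.load("w1.npy",allow_pickle=True).item()
P=lambda u,v,z:p2w(c,(u,v),z)[:2]
q=np.array([P(*p,.074) for p in((237,163),(362,130),(392,270),(281,297))]);print(q.round(4),q.mean(0))
print([np.linalg.norm(q[i]-q[(i+1)%4]).round(4) for i in range(4)])
r=cv2.minAreaRect((q*1e4).astype(np.float32));print(r)
d=np.array([P(*p,.074) for p in((281,220),(285,202),(299,188),(318,184),(337,186),(350,203))])
# knob centre: fit circle radius of dots + orange
from scipy.optimize import least_squares
f=lambda s:np.concatenate([d[i]-s[:2]-.035*np.array([np.cos(a),np.sin(a)]) for i in range(6) for a in [s[2]+np.radians(75-30*i)]])
s=least_squares(f,[.497,-.097,.1]);print(s.x[:2],np.degrees(s.x[2]),s.fun.round(4), "pred mark",)
a=P(312,255,.121);b=P(318,198,.121);print("bar",a,b,np.degrees(np.arctan2(*(b-a)[::-1])))
im=cv2.imread("pics/w1.png");cv2.imwrite("pics/w1c.png",cv2.resize(im[120:310,220:410],(600,600),interpolation=cv2.INTER_CUBIC))
E
```

```text
[[ 0.557  -0.033 ]
 [ 0.5679 -0.142 ]
 [ 0.438  -0.156 ]
 [ 0.4255 -0.0467]] [ 0.49708314 -0.09443565]
[np.float64(0.1095), np.float64(0.1307), np.float64(0.11), np.float64(0.1322)]
((4969.4169921875, -945.715087890625), (1321.6875, 1099.519287109375), 5.952147960662842)
[ 0.4957066  -0.09405437] 6.417357459035754 [ 0.0008 -0.0016 -0.0001 -0.0009 -0.0004 -0.0007 -0.0014  0.0003  0.0016
  0.0007 -0.0005  0.0021] pred mark
bar [ 0.48171986 -0.0873874 ] [ 0.52592221 -0.09891381] -14.615246557174585
```

View pics/w1c.png

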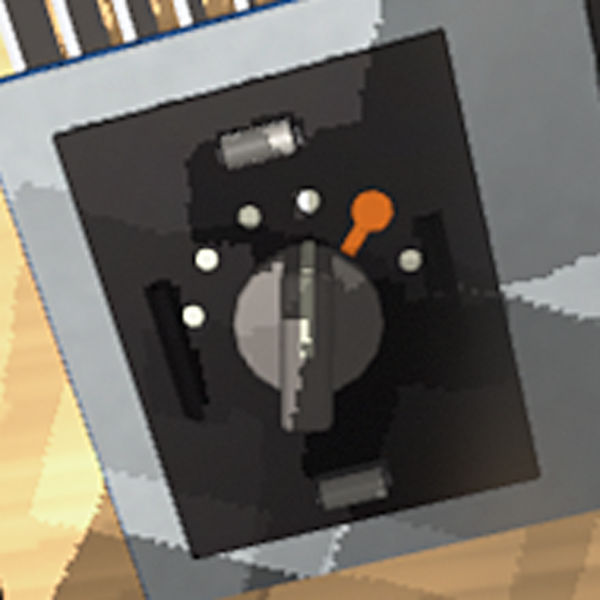

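Plate centre is at (0.4965,-0.0943) with yaw 6.1°. The pointer is at -9°, one click before the mark, so I'll descend and grip.

Call:
send_rows([
  [-0.002,-0.0094,0.07,0,0,0,70],
  [0,0,0.07,0,0,0,70],
  [0,0,0.07,0,0,0,70],
  [0,0,0.07,0,0,0,70],
  [0,0,0.0675,0,0,0,70],
  [0,0,0,0,0,0,70],
  [0,0,0,0,0,0,70],
], grip_force=40)

```text
t: 2.57
eef_pos: [0.4958, -0.0947, 0.1054]
tool_rot: [-3.131, 0.24, 0.006]
contact_force: [0.4, 0.0, 0.7]
finger_gap: 0.0596
finger_force: 0.0
```

Call:
send_rows([
  [0,0,0,0,0,0,0],
  [0,0,0,0,0,0,0],
  [0,0,0,0,0,0,0],
  [0,0,0,0,0,0,0],
  [0,0,0,0,0,0,0],
  [0,0,0,0,0,0,0],
  [0,0,0,0,0,0,0],
  [0,0,0,0,0,0,0],
  [0,0,0,0,0,0,0],
  [0,0,0,0,0,0,0],
], grip_force=40)

```text
t: 3.4
eef_pos: [0.498, -0.0942, 0.1079]
tool_rot: [3.131, -0.235, 0.004]
contact_force: [-1.6, -1.1, 6.3]
finger_gap: 0.0121
finger_force: 42.2
```

Call:
send_rows([
  [0,0,0,0,0,0.0344,0],
  [0,0,0,0,0,0.0344,0],
  [0,0,0,0,0,0.0344,0],
  [0,0,0,0,0,0.0344,0],
  [0,0,0,0,0,0.0344,0],
  [0,0,0,0,0,0,0],
  [0,0,0,0,0,0,0],
])

```text
t: 3.98
eef_pos: [0.4978, -0.0944, 0.1079]
tool_rot: [2.955, -1.062, 0.005]
contact_force: [-2.2, -1.8, 7.1]
finger_gap: 0.0119
finger_force: 42.3
```

Call:
send_rows([
  [0,0,0,0,0,0,70],
  [0,0,0,0,0,0,70],
  [0,0,0,0,0,0,70],
  [0,0,0,0,0,0,70],
  [0,0,-0.03,0,0,0,70],
  [0,0,-0.06,0,0,0,90],
  [0,0,-0.09,0,0,0,100],
  [0,0,-0.09,0,0,0,100],
  [0,0,-0.09,0,0,0,100],
  [0,0,0,0,0,0,100],
  [0,0,0,0,0,0,100],
])

```text
t: 4.9
eef_pos: [0.4983, -0.0939, 0.2524]
tool_rot: [2.956, -1.063, 0.009]
contact_force: [-0.4, 0.5, 0.1]
finger_gap: 0.0851
finger_force: 0.0
```

```bash
python3 - <<'E'
from h import *
c=viewer.camera_info("wrist"); im=viewer.grab_frame("wrist")
np.save("w2.npy",c,allow_pickle=True)
o=sensors.get_obs(); print(o["t"],o["eef_pos"],yaws(),o["qpos"],o["contact_force"])
u,v=w2p(c,np.array([.4965,-.0943,.09])).astype(int); print(u,v)
cv2.imwrite("pics/w2c.png",cv2.resize(im[max(0,v-110):v+110,u-110:u+110],(600,600),interpolation=cv2.INTER_CUBIC))
E
```

```text
4.95 [ 0.49696149 -0.09344974  0.25061591] ([np.float64(-39.57048302271831), np.float64(-129.5704666066085)], array([ 8.68900436e-04, -2.79741511e-04, -9.99999583e-01])) [-4.07234052e-01  3.60242711e-01  1.72174975e+00  1.00126918e-04
  1.05869155e+00  1.85414832e+00] [-0.74657774 -0.89864104  0.08138993]
323 223
```

View pics/w2c.png

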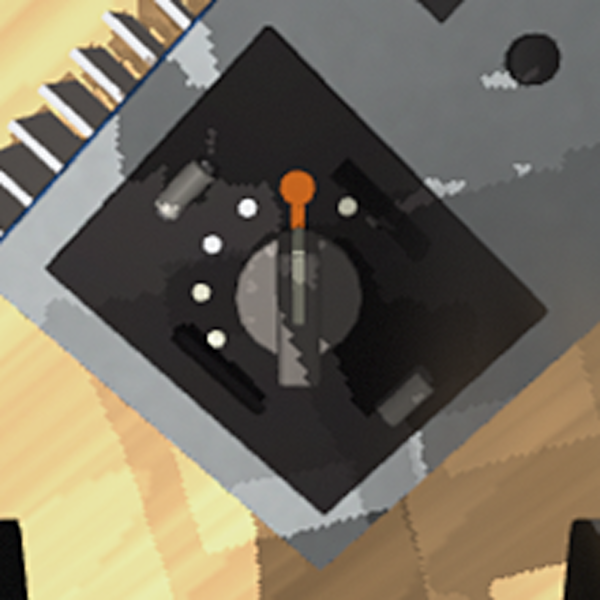

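The pointer is now on the orange mark (298,188 in the crop). Next, go above the guard.

Call:
send_rows([
  [-0.0551,-0.082,0,0,0,0,100],
  [-0.0551,-0.082,0,0,0,0,100],
  [-0.0551,-0.082,0,0,0,0,100],
  [-0.0551,-0.082,0,0,0,0,100],
  [-0.0551,-0.082,0,0,0,0,100],
  [-0.0551,-0.082,0,0,0,0,100],
  [-0.0551,-0.082,0,0,0,0,100],
  [-0.0551,-0.082,0,0,0,0,100],
  [-0.0551,-0.082,0,0,0,0,100],
  [-0.0551,-0.082,0,0,0,0,100],
  [-0.0551,-0.082,0,0,0,0,100],
  [0,0,0,0,0,-0.0267,100],
])

```text
t: 5.95
eef_pos: [0.539, 0.3456, 0.2473]
tool_rot: [-2.999, 0.928, 0.005]
contact_force: [1.0, -0.8, 0.4]
finger_gap: 0.0855
finger_force: 0.0
```

Call:
send_rows([
  [0,0,0,0,0,-0.0267,100],
  [0,0,0,0,0,0,100],
  [0,0,0,0,0,0,100],
  [0,0,0,0,0,0,100],
])

```text
t: 6.28
eef_pos: [0.5395, 0.3383, 0.2488]
tool_rot: [3.032, -0.815, -0.004]
contact_force: [0.4, -0.0, -0.4]
finger_gap: 0.0856
finger_force: 0.0
```

```bash
python3 - <<'E'
from h import *
c=viewer.camera_info("wrist"); im=viewer.grab_frame("wrist")
np.save("w3.npy",c,allow_pickle=True); cv2.imwrite("pics/w3.png",im)
o=sensors.get_obs(); print(o["t"],o["eef_pos"],yaws(),o["qpos"],o["contact_force"])
h=cv2.cvtColor(im,cv2.COLOR_BGR2HSV); m=cv2.inRange(h,(24,150,90),(36,255,255))
n,l,s,ce=cv2.connectedComponentsWithStats(m)
for i in range(1,n):
    if s[i,4]>200:
        r=cv2.minAreaRect(np.argwhere(l==i)[:,::-1].astype(np.float32)); print(s[i],[p2w(c,p,.083).round(4)[:2] for p in cv2.boxPoints(r)],cv2.boxPoints(r).round())
E
```

```text
6.3333 [0.53976256 0.33821216 0.24926212] ([np.float64(-30.09550369749459), np.float64(-120.09538058991309)], array([-1.95449130e-03, -7.71399780e-04, -9.99997792e-01])) [3.84580059e-01 5.40635608e-01 1.39509428e+00 1.94809078e-05
 1.20796390e+00 2.48063401e+00] [-0.25163071 -0.5780637   0.29451106]
[462   0  15  71 227] [array([0.5899, 0.1835]), array([0.6285, 0.1572]), array([0.6269, 0.1554]), array([0.5883, 0.1815])] [[461.  69.]
 [474.  -0.]
 [477.   0.]
 [464.  70.]]
[411 111  46   9 244] [array([0.5768, 0.2325]), array([0.582 , 0.2298]), array([0.563 , 0.1989]), array([0.5576, 0.2014])] [[411. 118.]
 [411. 111.]
 [456. 112.]
 [456. 120.]]
[294 183  21  70 815] [array([0.5792, 0.3425]), array([0.5733, 0.3298]), array([0.5164, 0.3569]), array([0.5227, 0.3704])] [[294. 184.]
 [310. 182.]
 [316. 251.]
 [300. 253.]]
```

View pics/w3.png

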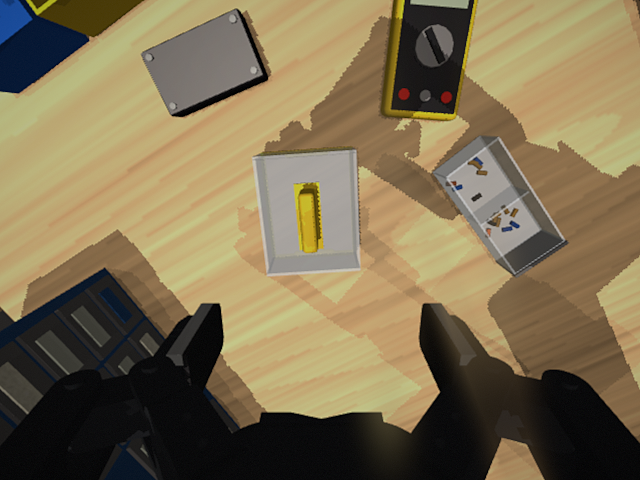

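The bar spans about (300..318, 183..253) and the hood corners are at about (254,156), (357,150), (359,270) and (267,274). I'll zoom in on it.

```bash
python3 - <<'E'
from h import *
im=cv2.imread("pics/w3.png");cv2.imwrite("pics/w3c.png",cv2.resize(im[140:290,235:385],(600,600),interpolation=cv2.INTER_CUBIC))
c=np.load("w3.npy",allow_pickle=True).item()
for z in (0,.055):
    q=np.array([p2w(c,p,z)[:2] for p in((254,156),(356,150),(359,270),(267,274))]);print(z,q.mean(0),[np.linalg.norm(q[i]-q[(i+1)%4]).round(4) for i in range(4)],cv2.minAreaRect((q*1e4).astype(np.float32)))
# prediction for hypothesised guard pose
for cx,cy,yaw in((.543,.345,-26),):
    for X in ([-28,-7,83],[28,-7,83],[28,7,83],[-28,7,83],[60,48,0],[60,-48,0],[-60,-48,0],[-60,48,0],[60,48,55],[60,-48,55],[-60,-48,55],[-60,48,55]):
        p=Ro.from_euler('z',yaw,degrees=True).apply(np.array(X)/1e3)+[cx,cy,0]
        print(X,w2p(c,p).round())
E
```

```text
0 [0.53127675 0.35833584] [np.float64(0.1094), np.float64(0.1392), np.float64(0.1102), np.float64(0.1381)] ((5310.833984375, 3586.0185546875), (1102.0928955078125, 1392.42919921875), 63.18699264526367)
0.055 [0.54255533 0.34967943] [np.float64(0.0934), np.float64(0.1189), np.float64(0.0941), np.float64(0.1179)] ((5423.90185546875, 3499.06591796875), (941.1902465820312, 1189.1380615234375), 63.18699264526367)
[-28, -7, 83] [323. 250.]
[28, -7, 83] [318. 189.]
[28, 7, 83] [302. 190.]
[-28, 7, 83] [307. 251.]
[60, 48, 0] [265. 149.]
[60, -48, 0] [355. 142.]
[-60, -48, 0] [359. 249.]
[-60, 48, 0] [277. 254.]
[60, 48, 55] [256. 153.]
[60, -48, 55] [361. 145.]
[-60, -48, 55] [365. 267.]
[-60, 48, 55] [271. 273.]
```

View pics/w3c.png

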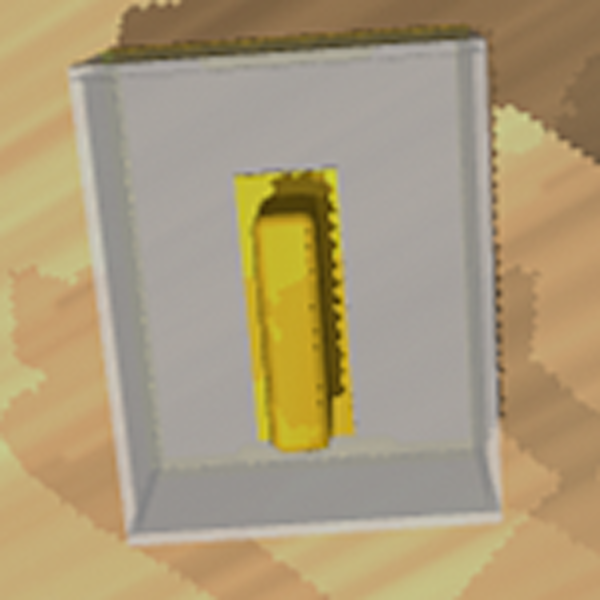

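The hood corners at z=0.055 give 118×94 mm, matching 120×96. The guard centre is at (0.542,0.349) with yaw -26.5°. Next, align, descend and grip.

Call:
send_rows([
  [0,0,0,0,0,-0.02,100],
  [-0.007,-0.0267,0,0,0,0,70],
  [0,0,0.0733,0,0,0,60],
  [0,0,0.0733,0,0,0,60],
  [0,0,0.0733,0,0,0,60],
  [0,0,0.0733,0,0,0,60],
  [0,0,0.0733,0,0,0,60],
  [0,0,0.0733,0,0,0,60],
  [0,0,0,0,0,0,60],
  [0,0,0,0,0,0,60],
])

```text
t: 7.17
eef_pos: [0.5415, 0.3495, 0.0729]
tool_rot: [3.056, -0.719, -0.005]
contact_force: [-0.3, 0.7, 1.0]
finger_gap: 0.0513
finger_force: 0.0
```

Call:
send_rows([
  [0,0,0,0,0,0,0],
  [0,0,0,0,0,0,0],
  [0,0,0,0,0,0,0],
  [0,0,0,0,0,0,0],
  [0,0,0,0,0,0,0],
  [0,0,0,0,0,0,0],
  [0,0,0,0,0,0,0],
  [0,0,0,0,0,0,0],
  [0,0,0,0,0,0,0],
], grip_force=100)

```text
t: 7.92
eef_pos: [0.5439, 0.3505, 0.0771]
tool_rot: [-3.056, 0.716, -0.006]
contact_force: [-0.7, 0.0, 6.8]
finger_gap: 0.0116
finger_force: 99.1
```

```bash
python3 - <<'E'
from h import *
o=sensors.get_obs(); print(o["t"],o["eef_pos"],yaws(),o["qpos"],o["contact_force"],o["torque"],o["finger_gap"])
E
```

```text
7.9167 [0.54389985 0.35046901 0.07712898] ([np.float64(-26.378455348653087), np.float64(-116.37779761183111)], array([ 0.00442454,  0.00193171, -0.99998835])) [3.99973057e-01 7.66161640e-01 1.49788051e+00 7.35603425e-05
 8.72722973e-01 2.43110740e+00] [-0.73468062  0.04506155  6.8175496 ] [-0.08468101  0.10896352 -0.02367784] 0.011616950828550665
```

Call:
send_rows([
  [0,0,-0.04,0,0,0,0],
  [0,0,-0.08,0,0,0,0],
  [0,0,-0.08,0,0,0,0],
  [0,0,-0.08,0,0,0,0],
  [0,0,-0.08,0,0,0,0],
  [0,0,-0.04,0,0,0,0],
  [0,0,0,0,0,-0.0361,0],
  [0,0,0,0,0,-0.0361,0],
  [0,0,0,0,0,-0.0361,0],
  [0,0,0,0,0,-0.0361,0],
  [0,0,0,0,0,-0.0361,0],
  [0,0,0,0,0,0,0],
])

```text
t: 8.92
eef_pos: [0.5421, 0.3497, 0.2351]
tool_rot: [-3.137, -0.17, -0.001]
contact_force: [0.1, -0.4, -0.2]
finger_gap: 0.012
finger_force: 98.1
```

Call:
send_rows([
  [-0.0193,0.0909,0,0,0,0,0],
  [-0.0193,0.0909,0,0,0,0,0],
  [-0.0193,0.0909,0,0,0,0,0],
  [-0.0193,0.0909,0,0,0,0,0],
  [-0.0193,0.0909,0,0,0,0,0],
  [-0.0193,0.0909,0,0,0,0,0],
  [-0.0193,0.0909,0,0,0,0,0],
  [-0.0193,0.0909,0,0,0,0,0],
  [-0.0193,0.0909,0,0,0,0,0],
  [-0.0193,0.0909,0,0,0,0,0],
  [-0.0193,0.0909,0,0,0,0,0],
  [-0.0193,0.0909,0,0,0,0,0],
])

```text
t: 9.92
eef_pos: [0.4963, -0.0957, 0.235]
tool_rot: [3.137, 0.162, 0.002]
contact_force: [0.1, -0.2, -1.1]
finger_gap: 0.0114
finger_force: 98.1
```

Call:
send_rows([
  [0,0,0,0,0,0,0],
  [0,0,0,0,0,0,0],
  [0,0,0,0,0,0,0],
  [0,0,0,0,0,0,0],
])

```text
t: 10.25
eef_pos: [0.4965, -0.0928, 0.2345]
tool_rot: [-3.137, -0.168, 0.0]
contact_force: [0.1, 0.9, -1.1]
finger_gap: 0.0118
finger_force: 98.2
```

```bash
python3 - <<'E'
from h import *
c=viewer.camera_info("wrist"); a=viewer.grab_frame("wrist")
np.save("w4.npy",c,allow_pickle=True); cs=viewer.camera_info("side"); b=viewer.grab_frame("side")
P=[]
for _ in range(6):
    viewer.grab_frame("wrist"); o=sensors.get_obs(); P.append(o["eef_pos"])
print(o["t"],np.mean(P,0),np.std(P,0),yaws(),o["qpos"],o["contact_force"],o["finger_gap"])
cv2.imwrite("pics/w4.png",a); cv2.imwrite("pics/s4.png",b)
cv2.imwrite("pics/ws4.png",np.hstack([cv2.resize(a,(400,300)),cv2.resize(b[150:390,200:420],(275,300))]))
E
```

```text
10.65 [ 0.49683394 -0.09297682  0.23441149] [3.22789460e-05 3.09238034e-04 1.90794988e-05] ([np.float64(6.176090089895703), np.float64(-83.82390992091685)], array([-2.59936235e-05,  4.67809704e-06, -1.00000000e+00])) [-4.07241342e-01  3.82671820e-01  1.74019818e+00 -7.04677057e-06
  1.01874837e+00  1.05576557e+00] [ 0.49100107 -0.5969079  -0.94422345] 0.012074581466165508
```

View pics/w4.png

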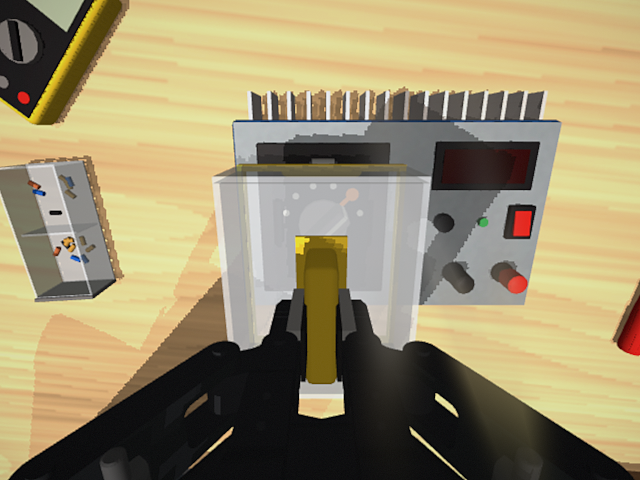

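The guard is held over the plate, and the pointer is still at the orange dot (351,194). Its edges run parallel to the supply's back edge. I'll compare the guard and plate offsets in this one image.

```bash
python3 - <<'E'
from h import *
c=np.load("w4.npy",allow_pickle=True).item()
a=np.radians(6.1);ex=np.array([np.cos(a),np.sin(a)]);ey=np.array([-ex[1],ex[0]])
O=np.array([.49683,-.09298])
def loc(u,v,z):
    d=p2w(c,(u,v),z)[:2]-O; return (np.array([d@ex,d@ey])*1e3).round(1)
print("guard top corners (expect 60,+-48)",loc(215,178,.2124),loc(432,177,.2124))
print("plate far corners (expect 67,+-55)",loc(257,142,.074),loc(390,142,.074))
print("mark (expect 24.7,-24.7)",loc(351,194,.074),"panel back corners (85,75..-195)",loc(232,122,.07),loc(559,122,.07))
print("dots expect", [(round(35*np.cos(np.radians(t)),1),round(35*np.sin(np.radians(t)),1)) for t in(75,45,15,-15,-45,-75)])
print([loc(*p,.074) for p in((286,213),(294,196),(312,187),(332,187),(351,194),(360,212))])
im=cv2.imread("pics/w4.png");cv2.imwrite("pics/w4c.png",cv2.resize(im[110:310,200:460],(780,600),interpolation=cv2.INTER_CUBIC))
E
```

```text
guard top corners (expect 60,+-48) [58.  47.2] [ 58.5 -47.4]
plate far corners (expect 67,+-55) [67.5 53. ] [ 67.6 -54.9]
mark (expect 24.7,-24.7) [ 25.  -24.5] panel back corners (85,75..-195) [82.9 73.1] [  83.2 -191.2]
dots expect [(np.float64(9.1), np.float64(33.8)), (np.float64(24.7), np.float64(24.7)), (np.float64(33.8), np.float64(9.1)), (np.float64(33.8), np.float64(-9.1)), (np.float64(24.7), np.float64(-24.7)), (np.float64(9.1), np.float64(-33.8))]
[array([ 8.4, 31.3]), array([23.3, 24. ]), array([31. ,  8.6]), array([31. , -8.2]), array([ 25. , -24.5]), array([  9.3, -32.7])]
```

View pics/w4c.png

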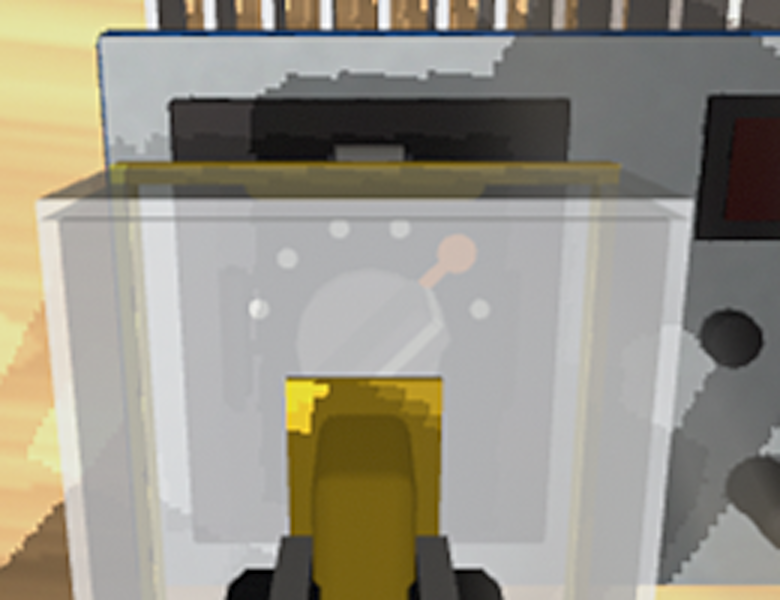

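Alignment is within about 1 mm in both axes. Now down to just above the catches.

Call:
send_rows([
  [0.0025,0,0.036,0,0,0,0],
  [0,0,0.036,0,0,0,0],
  [0,0,0.036,0,0,0,0],
  [0,0,0.03,0,0,0,0],
  [0,0,0.01,0,0,0,0],
  [0,0,0.005,0,0,0,0],
  [0,0,0,0,0,0,0],
  [0,0,0,0,0,0,0],
])

```text
t: 11.32
eef_pos: [0.4983, -0.094, 0.1737]
tool_rot: [3.137, 0.168, 0.002]
contact_force: [-0.1, -0.2, -1.8]
finger_gap: 0.012
finger_force: 98.3
```

Call:
send_rows([
  [0,0,0.005,0,0,0,0],
  [0,0,0.005,0,0,0,0],
  [0,0,0,0,0,0,0],
  [0,0,0,0,0,0,0],
])

```text
t: 11.65
eef_pos: [0.4978, -0.0939, 0.1693]
tool_rot: [3.137, 0.168, 0.0]
contact_force: [0.1, -0.2, -0.5]
finger_gap: 0.0117
finger_force: 98.3
```

Call:
send_rows([
  [0,0,0.005,0,0,0,0],
  [0,0,0.005,0,0,0,0],
  [0,0,0,0,0,0,0],
  [0,0,0,0,0,0,0],
])

```text
t: 11.98
eef_pos: [0.4976, -0.0938, 0.165]
tool_rot: [-3.137, -0.168, 0.001]
contact_force: [0.3, 0.9, -0.8]
finger_gap: 0.0118
finger_force: 98.3
```

Call:
send_rows([
  [0,0,0.005,0,0,0,0],
  [0,0,0,0,0,0,0],
  [0,0,0,0,0,0,0],
])

```text
t: 12.23
eef_pos: [0.498, -0.0939, 0.1632]
tool_rot: [3.137, 0.168, 0.001]
contact_force: [-0.0, -0.3, -0.4]
finger_gap: 0.0116
finger_force: 98.3
```

Call:
send_rows([
  [0,0,0.005,0,0,0,0],
  [0,0,0,0,0,0,0],
  [0,0,0,0,0,0,0],
])

```text
t: 12.48
eef_pos: [0.4984, -0.094, 0.162]
tool_rot: [3.137, 0.168, 0.002]
contact_force: [-0.9, 0.3, 4.5]
finger_gap: 0.0116
finger_force: 99.2
```

Call:
send_rows([
  [0,0,0.005,0,0,0,0],
  [0,0,0,0,0,0,0],
  [0,0,0,0,0,0,0],
])

```text
t: 12.73
eef_pos: [0.4982, -0.094, 0.1597]
tool_rot: [3.137, 0.168, 0.002]
contact_force: [0.8, 1.9, 3.5]
finger_gap: 0.012
finger_force: 98.9
```

Call:
send_rows([
  [0,0,0.005,0,0,0,0],
  [0,0,0,0,0,0,0],
  [0,0,0,0,0,0,0],
])

```text
t: 12.98
eef_pos: [0.4978, -0.094, 0.1567]
tool_rot: [3.137, 0.168, 0.0]
contact_force: [0.9, -0.7, -1.8]
finger_gap: 0.0121
finger_force: 98.1
```

Call:
send_rows([
  [0,0,0.005,0,0,0,0],
  [0,0,0,0,0,0,0],
  [0,0,0,0,0,0,0],
])

```text
t: 13.23
eef_pos: [0.4976, -0.094, 0.1542]
tool_rot: [-3.137, -0.168, 0.001]
contact_force: [2.7, -1.5, -8.9]
finger_gap: 0.0117
finger_force: 97.6
```

Call:
send_rows([
  [0,0,0.005,0,0,0,0],
  [0,0,0,0,0,0,0],
  [0,0,0,0,0,0,0],
])

```text
t: 13.48
eef_pos: [0.498, -0.0937, 0.1529]
tool_rot: [-3.137, -0.167, -0.001]
contact_force: [3.3, -0.7, -7.8]
finger_gap: 0.0119
finger_force: 97.9
```

Call:
send_rows([
  [0,0,0.005,0,0,0,0],
  [0,0,0,0,0,0,0],
  [0,0,0,0,0,0,0],
])

```text
t: 13.73
eef_pos: [0.4971, -0.0936, 0.1514]
tool_rot: [-3.137, -0.168, 0.002]
contact_force: [0.3, 0.7, -0.9]
finger_gap: 0.0121
finger_force: 98.9
```

Call:
send_rows([
  [0,0,0.005,0,0,0,0],
  [0,0,0,0,0,0,0],
  [0,0,0,0,0,0,0],
])

```text
t: 13.98
eef_pos: [0.4972, -0.0937, 0.151]
tool_rot: [3.137, 0.168, -0.001]
contact_force: [-3.6, 0.3, 12.8]
finger_gap: 0.0117
finger_force: 100.7
```

Call:
send_rows([
  [0,0,0.005,0,0,0,0],
  [0,0,0,0,0,0,0],
  [0,0,0,0,0,0,0],
])

```text
t: 14.23
eef_pos: [0.4972, -0.0937, 0.151]
tool_rot: [3.136, 0.169, 0.001]
contact_force: [-6.7, 1.7, 27.7]
finger_gap: 0.012
finger_force: 102.8
```

The force rose to about 4.5 N at the catches, reversed as they snapped, and then climbed steeply with the TCP stopped at z=0.151, which puts the rim at 0.074 on the plate. I'll hold and check it is steady.

Call:
send_rows([
  [0,0,0,0,0,0,0],
  [0,0,0,0,0,0,0],
  [0,0,0,0,0,0,0],
  [0,0,0,0,0,0,0],
  [0,0,0,0,0,0,0],
  [0,0,0,0,0,0,0],
])

```text
t: 14.73
eef_pos: [0.4972, -0.0937, 0.151]
tool_rot: [3.136, 0.169, 0.001]
contact_force: [-6.8, 1.4, 26.9]
finger_gap: 0.0121
finger_force: 102.8
```

```bash
python3 - <<'E'
from h import *
c=viewer.camera_info("wrist"); im=viewer.grab_frame("wrist")
o=sensors.get_obs(); print(o["t"],o["eef_pos"],o["contact_force"],o["torque"],yaws())
# check pointer: white line vs orange mark through clear hood
h=cv2.cvtColor(im,cv2.COLOR_BGR2HSV)
m=cv2.inRange(h,(2,60,90),(16,255,255)); n,l,s,ce=cv2.connectedComponentsWithStats(m)
print([(s[i].tolist(),ce[i].round()) for i in range(1,n) if 15<s[i,4]<400])
a=np.radians(6.1-45); print("expected mark",w2p(c,np.array([.4965+.035*np.cos(a),-.0943+.035*np.sin(a),.074])), "pointer tip",w2p(c,np.array([.4965+.02*np.cos(a),-.0943+.02*np.sin(a),.121])))
E
```

```text
14.7833 [ 0.49716728 -0.09366737  0.1510016 ] [-7.01576353  2.27406047 27.35326644] [ 0.48511614  1.05871184 -0.07566048] ([np.float64(6.1575795694007605), np.float64(-83.84243413105033)], array([ 4.20200804e-04, -6.44493224e-04, -9.99999704e-01]))
[([589, 15, 12, 4, 25], array([595.,  16.])), ([601, 17, 39, 8, 122], array([622.,  20.])), ([255, 80, 7, 7, 20], array([258.,  83.])), ([285, 80, 14, 38, 367], array([292., 101.])), ([358, 81, 13, 37, 262], array([363., 100.])), ([385, 81, 8, 37, 144], array([389., 102.])), ([445, 80, 7, 5, 19], array([448.,  82.])), ([263, 86, 9, 32, 192], array([268., 102.])), ([241, 105, 4, 13, 28], array([242., 112.])), ([188, 270, 26, 31, 288], array([204., 290.])), ([593, 334, 11, 21, 30], array([600., 344.])), ([185, 394, 22, 23, 111], array([196., 404.])), ([12, 409, 15, 2, 21], array([ 19., 409.])), ([0, 429, 5, 6, 17], array([  2., 431.])), ([21, 434, 29, 6, 50], array([ 36., 436.])), ([0, 441, 21, 6, 74], array([  9., 444.])), ([23, 444, 30, 8, 72], array([ 37., 447.])), ([0, 452, 40, 17, 388], array([ 14., 459.])), ([199, 453, 9, 7, 20], array([203., 456.])), ([0, 471, 14, 9, 96], array([  5., 475.])), ([177, 472, 9, 8, 21], array([181., 476.]))]
expected mark [362.7894017  221.19762197] pointer tip [351.63173752 266.33769615]
```

Steady at 27 N, level and seated at the expected height. Handing in.

```bash
python3 -c "
from rig import workorder
print(workorder.finish_job())"
```

```text
the job is handed in; nothing more can be done
None
```

I turned the knob one click to the orange mark, snapped the guard over it and handed the job in at about 15 s with the arm still pressing down at about 27 N; the force and height readings show the rim flat on the plate, but I last saw the pointer on the mark just before the guard went down.

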